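# Back off the etching press and push the bed clear

### The arm

A 6-joint arm with a two-finger parallel gripper is mounted at the origin on the work surface. World frame = base frame: x ahead of the robot, y to its left, z up, the work surface at z = 0. Lengths are in m, angles in rad, forces in N, time in s.
With the tool pointing down it reaches from about 0.3 to 0.825 m from the base axis. Payload 5.4 kg.
Tool frame: the origin (TCP) lies at the very end of the fingers, on their centre line; the grasp point (between the pads) lies 19 mm behind it; z points along the fingers, x is the direction in which the jaws open and shut, and the axes are right-handed (so a half turn about z gives the same grasp; the last joint's range is limited). The gripper opens to 92 mm and grips with 3 to 60 N. Pads are 20 mm wide; open, the fingers measure 128 mm over their backs; the gripper's body (75 mm by 189 mm) begins 69 mm behind the grasp point.
Start: joints at [1.076, 0.158, 1.597, -0, 1.386, -0.21], TCP at [0.162, 0.552, 0.215] pointing down, gripper open.
Joint ranges: [-2.91, 2.91], [-0.94, 2.29], [0.18, 2.7], [-1.29, 4.43], [0.17, 2.64], [-3, 3]. Speed limits (rad/s): [2.57, 2.57, 3.14, 3.14, 3.14, 3.14].

### API

Orientations are given as a rotation vector (axis times angle).
In Python, from workcell import bot gives the robot as it stands. Calls block until the motion is done:
- bot.goto(position, orientation): joint-space move of the TCP to a pose.
- bot.line_to(position, rot=None, max_speed=0.15): straight line of the TCP; rot=None keeps the orientation; max_speed is the mean speed in m/s.
- bot.set_joints(angles): joint-space move.
- bot.set_gripper(opening, newtons=None): opening from 0.0 (shut) to 1.0 (fully open); newtons is the grip in N (None keeps the last); returns when the fingers have stopped.
- bot.hold(seconds).
- bot.inverse_kinematics(position, orientation): joint angles nearest the present ones, or None.
- bot.read_camera(name): name is "scene" or "top" or "wrist"; returns a dict with "pixels" (420x560x3 uint8, blue, green, red), "fx", "fy", "cx", "cy" (pixels), "k1" (the pictures are not rectified: a ray, as slopes to the right and down, at radius r is drawn at 1 + k1 r^2 times it, then the intrinsics apply), "R" (3x3) and "t" (3): a world point X has camera coordinates R X + t. Camera axes: x right, y down, z forward; pixel columns grow to the right and rows downward; lengths in m; the calibration is good to about 2 mm. A picture is of the moment at which its call begins. There is no depth.
A pose or a line that the arm cannot do raises bot.MotionError and nothing moves.
- bot.job_done(): hands the job in, once; it reports no verdict.
Readings, each from a call of its own:
- bot.current_clock(): time.
- bot.current_joints(): joint angles.
- bot.current_joint_vel(): joint speeds.
- bot.current_effort(): joint torques, N m.
- bot.current_ee_pos(): TCP position.
- bot.current_tool_rot(): TCP orientation.
- bot.current_contact_force(): force on the tool from outside, world axes, zero at the start.
- bot.current_ft_torque(): the same for the moment, N m.
- bot.current_opening(): opening from 0.0 (shut) to 1.0 (fully open).
Only numpy, scipy, OpenCV 4.12 (cv2) and the standard library are available. Lean on these libraries where they do the work, as an engineer would, in place of code of your own. Each camera call takes 0.05 s, during which the arm holds its last target.

### The job

The left-hand pressure screw of the small etching press has already been backed off two full turns. Back off the right-hand one by two full turns as well, anticlockwise seen from above, by rolling its knurled rim with the outside of a fingertip, never pinching it between the fingers. Then push the press bed away from you by its near end, with a fingertip, until the whole green plate lies clear beyond the roller; leave the left-hand screw and the things on the table as they are.

Things in the scene. Friction and masses are not known exactly. Their poses are not given: they have to be found in the camera images.
- press: Small grey etching press, fixed to the table. Origin on the table under the middle of the rollers; x away from the robot along the bed (yaw within 9 degrees), y left, z up. Side frames 112 mm in x (feet 170), 28 in y, at y = +-140, tops z = 178. Upper roller: radius 32 at x = 0, axis z = 125; tie rod at x = 41, z = 163. Star wheel outside the left frame, y = 180 to 205, up to z = 205 (mm).
- right_screw (a joint): Turn of the right-hand (y = -140 mm) pressure screw, rad: 0 is fully tight (a stop), starts 0 to 0.5; positive is anticlockwise from above, loosening; two turns are 12.57. Its knob climbs 2 mm a turn and lifts the right end of the roller. Stays where left; 2 to 3 N along the rim turns it, so 5 to 10 N of sideways press on the rim carries it round.
- right_screw_top (a point): Centre of the top of the right-hand screw's knob, on its vertical axis. The knob: knurled steel rim 56 mm across and 22 mm high, 3 to 25 mm below this point; above it a flat cap 44 mm across with a red line from centre to edge that shows the turning. Under the rim 14 mm or more are free down to the frame's top, round a 22 mm neck.
- left_screw (a joint): Turn of the left-hand (y = +140 mm) pressure screw, rad, counted from where it was left after two turns of backing off; starts at 0 and must stay there.
- left_screw_top (a point): Centre of the top face of the left-hand screw's knob, the same knob as the right one and 4 mm higher than it was when tight.
- bed (a joint): Travel of the press bed along the press's x axis, m, positive away from the robot; starts between 0 and 0.03, end stop at 0.105. It takes about 3 N to push and stays where it is left.
- bed_end (a point): Middle of the bed's near end face, which looks at the robot (press -x). The bed is a grey slab 310 x 200 x 10 mm, underside at z = 77 mm; along the end a flush dark stop bar 160 mm long and 10 mm high lies on it, so the face to push is 20 mm high, z = 77 to 97, this point at half height.
- plate_near (a point): Middle of the near edge, top side, of the green plate with fern prints fixed on the bed (105 mm along x, 148 along y, 3 thick); 125 mm beyond bed_end. At the start it lies under the roller, this edge 15 to 45 mm on the near side of the roller's middle; clear beyond the roller means this edge more than the roller's radius, 32 mm, beyond its middle.
- peg_a: Wooden clothes peg, 72 x 10 x 15 mm, lying loose right of the bed's near end.
- peg_b: Wooden clothes peg, 72 x 10 x 15 mm, lying loose left of the bed's near end.
- ink_jar: Jar of green ink, 60 mm across, 62 mm tall, loose, right of the press. Origin under its base.
- bottle: Amber bottle, 58 mm across, 135 mm tall, loose, right of the press towards the back. Origin under its base.
- brayer: Ink roller with a wooden handle, 190 x 105 mm, 36 mm tall, loose, left of the press.
- lino_block: Lino printing block, 100 x 75 x 16 mm, loose, left of the press.
- palette_knife: Palette knife, 190 mm long, loose, at the right front.

How it is judged:
On the way, in this order (a step that is already met when the one before it is completed fails the run):
1. the right-hand screw is backed off two full turns (1.8 to 2.3) (value of joint right_screw between 11.31 and 14.45 rad), for 0.2 s.
2. the bed is pushed until the whole plate is beyond the roller (x of plate_near in the frame of press above 0.032 m), for 0.2 s.
At the end, for the whole second after the job is handed in: The right-hand screw stands 1.8 to 2.3 turns from fully tight (two turns from its start), the near edge of the plate lies more than 32 mm beyond the roller's middle, both at rest (all of step 1 and x of plate_near in the frame of press above 0.032 m and velocity of joint right_screw below 0.1 rad/s and velocity of joint bed below 0.01 m/s); the robot touches nothing.
It fails at once if the bed is dragged more than 10 mm while the right-hand screw still bears down (less than 1.8 turns) (value of joint right_screw below 11.31 rad and distance of plate_near from where it was at the start of the episode above 0.01 m).
It fails at once if the right-hand knob is pinched between the fingers (horizontal distance between the grasp point and right_screw_top below 0.018 m and z of the grasp point in the frame of right_screw_top below 0.012 m).
It fails at once if the left-hand screw is turned by more than 0.4 rad (value of joint left_screw above 0.4 rad or value of joint left_screw below -0.4 rad).
It fails at once if a loose thing on the table is moved by more than 30 mm (distance of any of peg_a, peg_b, ink_jar, bottle, brayer, lino_block, palette_knife from where it was at the start of the episode above 0.03 m).
It also fails if it takes over 58 s, if anything falls off the work surface, if the arm or the gripper's body presses on something with over 40 N, if the wrist force passes 120 N, or if a joint passes its speed limit or range.

## Working session

There is one attempt and no reset: what is moved stays moved. The work goes in short steps, each a Python script; the robot and the scene stay as the last script left them, time stands still between calls to the robot, and variables do not carry over. Pictures are saved under pics/ and viewed, and the job is handed in when it is done.

```bash
ls; mkdir -p pics; python3 - <<'E'
from workcell import bot
import cv2
for n in ["scene","top","wrist"]:
    c=bot.read_camera(n); cv2.imwrite(f"pics/{n}0.png",c["pixels"])
    print(n,c["fx"],c["fy"],c["cx"],c["cy"],c["k1"],c["R"],c["t"])
print(bot.current_clock(),bot.current_tool_rot(),bot.current_contact_force())
E
```

```text
pics
scene 426.4383308337084 426.4383308337084 278.01927265076944 204.1931424939768 -0.13526895447422052 [[ 0.73665329  0.67605366  0.01712843]
 [ 0.41466511 -0.4315369  -0.80114215]
 [-0.53422353  0.59726656 -0.59822894]] [-0.42200581 -0.12569379  1.42074558]
top 538.5093976774253 538.5093976774253 284.74085845829717 206.5609253770606 -0.13251195030026758 [[ 0.00717151 -0.99996578  0.00412517]
 [-0.99770387 -0.007433   -0.06731816]
 [ 0.06734652 -0.00363293 -0.99772303]] [-0.00298242  0.57177351  1.65453139]
wrist 331.68447016351263 331.68447016351263 281.582957089276 212.34298919919422 -0.059633985031027965 [[ 0.28029832  0.95990823 -0.00300841]
 [ 0.92852816 -0.27033766  0.25446612]
 [ 0.24345083 -0.07411982 -0.96707701]] [-0.57348337 -0.02857695  0.39093594]
0.15 [ 2.51372278e+00  1.88335805e+00 -2.02932674e-03] [-0.27182197  0.27807902  0.45842787]
```

View pics/scene0.png

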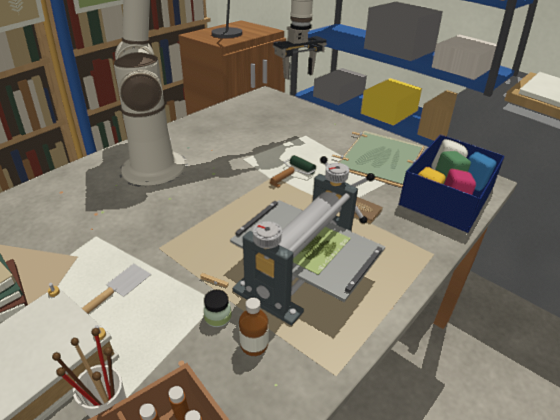

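View pics/top0.png

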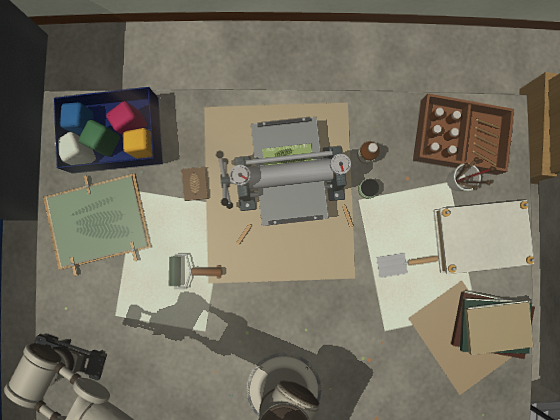

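The scene view shows the right knob at about (267,233) and the left at (337,172). In the top view they are at (341,163) and (240,175), with the bed's near end at about (292,220) and the pegs at (244,233) and (348,214). I'll enlarge the crops next.

```bash
python3 - <<'E'
import cv2
a=cv2.imread("pics/top0.png")[100:260,200:400]; cv2.imwrite("pics/topz.png",cv2.resize(a,None,fx=4,fy=4,interpolation=cv2.INTER_CUBIC)[:600,:800])
a=cv2.imread("pics/scene0.png")[150:330,190:400]; cv2.imwrite("pics/scz.png",cv2.resize(a,None,fx=3.3,fy=3.3,interpolation=cv2.INTER_CUBIC))
E
cat > h.py <<'E'
from workcell import bot
import numpy as np, cv2
from scipy.optimize import least_squares
from scipy.spatial.transform import Rotation as Rn
def cam(n):
    return bot.read_camera(n)
def proj(c,X):
    p=np.asarray(c["R"])@np.asarray(X)+np.asarray(c["t"]); s=p[:2]/p[2]; r2=s@s
    s=s*(1+c["k1"]*r2); return np.array([c["fx"]*s[0]+c["cx"],c["fy"]*s[1]+c["cy"]])
def plane(c,uv,z):
    d=np.array([(uv[0]-c["cx"])/c["fx"],(uv[1]-c["cy"])/c["fy"]]); s=d.copy()
    for _ in range(30): s=d/(1+c["k1"]*(s@s))
    R=np.asarray(c["R"]);t=np.asarray(c["t"]); o=-R.T@t; v=R.T@np.array([s[0],s[1],1.]); return o+v*(z-o[2])/v[2]
def tri(obs):
    f=lambda X:np.concatenate([proj(c,X)-uv for c,uv in obs])
    r=least_squares(f,[0.6,0,.2]); return r.x,r.fun
E
```

```text
(no output)
```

View pics/topz.png

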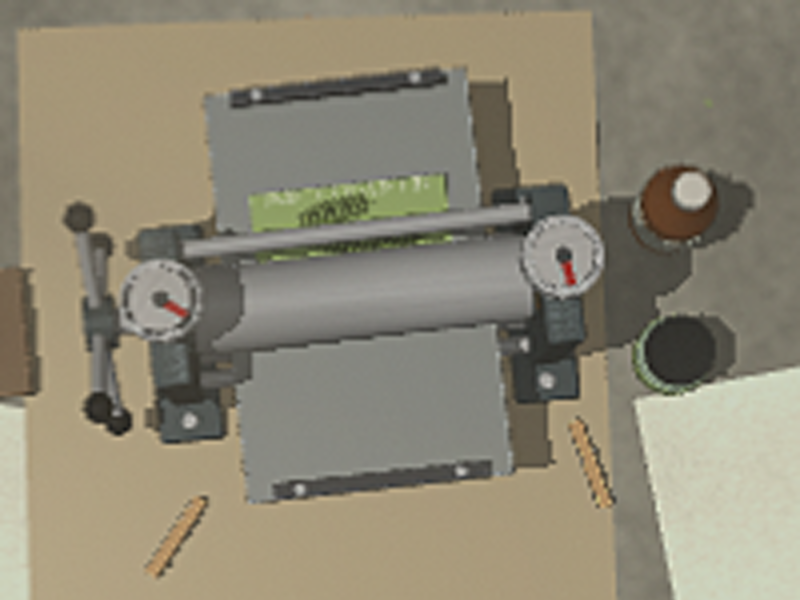

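View pics/scz.png

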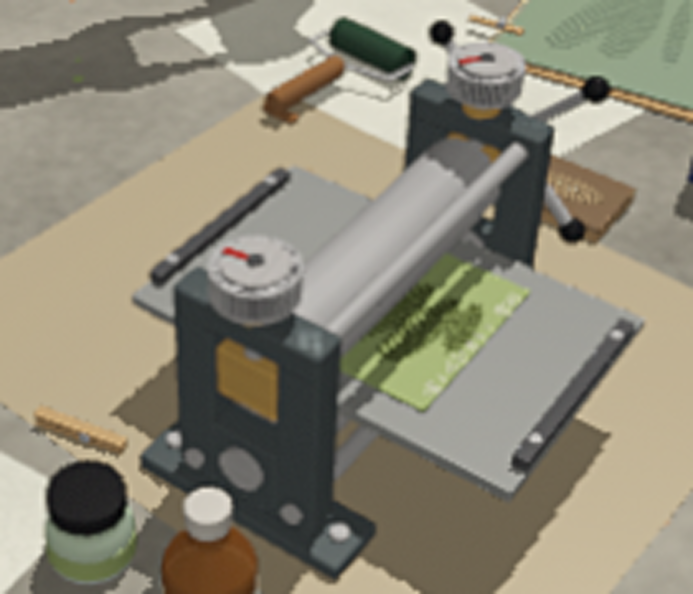

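```bash
python3 - <<'E'
from h import *
t=cam("top"); s=cam("scene")
T=lambda x,y:np.array([200+x/4,100+y/4]); S=lambda x,y:np.array([190+x/3.3,150+y/3.3])
r,e=tri([(t,T(564,256)),(s,S(255,261))]); print("R",r,e)
l,e=tri([(t,T(160,300)),(s,S(487,60))]); print("L",l,e)
d=l-r; print(np.hypot(*d[:2]), np.degrees(np.arctan2(-d[0],d[1])))
a=plane(t,T(247,503),.087);b=plane(t,T(512,475),.087); print("bed corners",a,b,np.linalg.norm(a-b))
yaw=np.arctan2(-d[0],d[1]); m=(l+r)/2
Rz=Rn.from_euler('z',yaw).as_matrix()
print("bedend rel press",Rz.T@((a+b)/2-m))
# bar ends at z .097 near edge
a=plane(t,T(273,500),.097);b=plane(t,T(492,476),.097); print("bar",a,b,np.linalg.norm(a-b),Rz.T@((a+b)/2-m))
for n,p in dict(pa=(575,425),pa2=(607,505),pb=(205,500),pb2=(152,573)).items(): print(n,plane(t,T(*p),.01))
print('jar',plane(t,T(680,350),.062)); print('bottle',plane(t,T(692,188),.135))
print('redR',plane(t,T(571,284),r[2])-r)
E
```

```text
R [ 0.67831941 -0.15226649  0.21503696] [-0.21434594 -0.21723558 -0.2169642   0.00769959]
L [0.64534014 0.12630585 0.2171111 ] [-0.19984133 -0.26323766 -0.2873166   0.01741828]
0.28051770333656323 6.751635281055886
bed corners [0.50946941 0.06944654 0.087     ] [ 0.53174762 -0.12778548  0.087     ] 0.19848624812772736
bedend rel press [-0.14214519  0.0005259  -0.12907403]
bar [0.51152006 0.04985414 0.097     ] [ 0.53045037 -0.11210556  0.097     ] 0.1630622615000299 [-0.14200109 -0.00146106 -0.11907403]
pa [ 0.5747589  -0.18364331  0.01      ]
pa2 [ 0.51227295 -0.20877019  0.01      ]
pb [0.51397663 0.10522502 0.01      ]
pb2 [0.45677485 0.14594125 0.01      ]
jar [ 0.62907372 -0.25815188  0.062     ]
bottle [ 0.74092417 -0.2559004   0.135     ]
redR [-2.00738035e-02 -5.40877406e-03 -8.32667268e-17]
```

```bash
cat >> h.py <<'E'
C=np.array([0.6783,-0.1523]); ZT=0.192
def rot_down(a):  # tool x axis at world angle a, z down
    x=np.array([np.cos(a),np.sin(a),0]); z=np.array([0,0,-1.]); return Rn.from_matrix(np.c_[x,np.cross(z,x),z]).as_rotvec()
def orb(phi,r,z=ZT):
    return np.array([C[0]+r*np.cos(phi),C[1]+r*np.sin(phi),z])
E
python3 - <<'E'
from h import *
for off in (0,np.pi):
  for d in range(-360,361,20):
    p=np.radians(d); q=bot.inverse_kinematics(orb(p,.046),rot_down(p+off))
    print(off>0,d,None if q is None else np.round(q,2))
a=cv2.imread("pics/wrist0.png"); 
E
```

```text
False -360 [-0.37  0.6   1.07 -0.    1.47 -0.37]
False -340 [-0.35  0.59  1.09 -0.    1.46 -0.7 ]
False -320 [-0.34  0.56  1.13  0.    1.45 -1.03]
False -300 [-0.33  0.52  1.19  0.    1.43 -1.38]
False -280 [-0.33  0.48  1.24 -0.    1.42 -1.72]
False -260 [-0.34  0.44  1.3  -0.    1.4  -2.08]
False -240 [-0.35  0.4   1.34 -0.    1.39 -2.45]
False -220 [-0.37  0.38  1.38 -0.    1.39 -2.82]
False -200 None
False -180 [-0.42  0.37  1.39 -0.    1.38  2.72]
False -160 [-0.44  0.38  1.37  0.    1.39  2.35]
False -140 [-0.46  0.41  1.33  0.    1.4   1.99]
False -120 [-0.46  0.45  1.28 -0.    1.41  1.63]
False -100 [-0.46  0.49  1.23 -0.    1.42  1.29]
False -80 [-0.45  0.53  1.17 -0.    1.44  0.95]
False -60 [-0.43  0.57  1.12  0.    1.45  0.61]
False -40 [-0.41  0.59  1.09 -0.    1.46  0.29]
False -20 [-0.39  0.61  1.07 -0.    1.47 -0.04]
False 0 [-0.37  0.6   1.07 -0.    1.47 -0.37]
False 20 [-0.35  0.59  1.09 -0.    1.46 -0.7 ]
False 40 [-0.34  0.56  1.13 -0.    1.45 -1.03]
False 60 [-0.33  0.52  1.19  0.    1.43 -1.38]
False 80 [-0.33  0.48  1.24 -0.    1.42 -1.72]
False 100 [-0.34  0.4
[... 1598 characters left out ...]
0.52  1.19 -0.    1.43  1.77]
True 80 [-0.33  0.48  1.24 -0.    1.42  1.42]
True 100 [-0.34  0.44  1.3  -0.    1.4   1.06]
True 120 [-0.35  0.4   1.34 -0.    1.39  0.7 ]
True 140 [-0.37  0.38  1.38  0.    1.39  0.33]
True 160 [-0.4   0.36  1.39 -0.    1.38 -0.05]
True 180 [-0.42  0.37  1.39 -0.    1.38 -0.42]
True 200 [-0.44  0.38  1.37 -0.    1.39 -0.79]
True 220 [-0.46  0.41  1.33 -0.    1.4  -1.15]
True 240 [-0.46  0.45  1.28 -0.    1.41 -1.51]
True 260 [-0.46  0.49  1.23 -0.    1.42 -1.86]
True 280 [-0.45  0.53  1.17 -0.    1.44 -2.19]
True 300 [-0.43  0.57  1.12 -0.    1.45 -2.53]
True 320 [-0.41  0.59  1.09 -0.    1.46 -2.86]
True 340 None
True 360 [-0.37  0.6   1.07  0.    1.47  2.77]
```

View pics/wrist0.png

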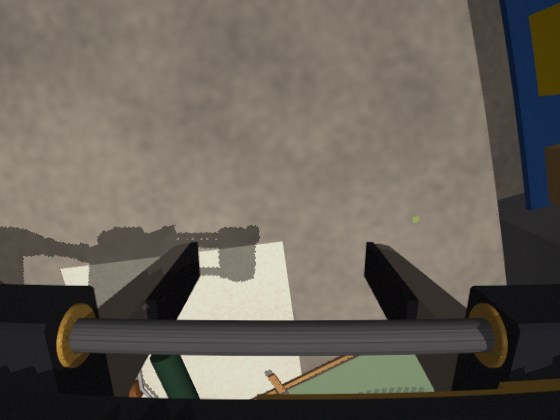

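The wrist view shows two tapering dark fingers with nothing near them. Next I'll shut the gripper, go over to the knob and touch the rim lightly to find the contact radius and stiffness.

```bash
python3 - <<'E'
from h import *
t0=bot.current_clock()
p=bot.current_ee_pos(); bot.line_to([p[0],p[1],.34],max_speed=.3)
bot.set_gripper(0.0,30); print("open",bot.current_opening(),bot.current_clock())
ph=np.radians(-172)
bot.goto(orb(ph,.075,.30),rot_down(ph)); print(np.round(bot.current_joints(),2),bot.current_clock())
bot.line_to(orb(ph,.065),max_speed=.15); print(bot.current_clock(),bot.current_ee_pos())
u=np.array([np.cos(ph),np.sin(ph),0])
b=np.mean([bot.current_contact_force() for _ in range(5)],0); print("bias",b,bot.current_clock())
r=.065
while r>.028:
    r-=.0015 if r>.05 else .0008
    bot.line_to(orb(ph,r),max_speed=.08); f=(np.array(bot.current_contact_force())-b)
    a=np.array(bot.current_ee_pos())[:2]-C
    print(round(r,4),round(np.hypot(*a),4),np.round(f,2),round(bot.current_clock(),2))
    if f@u>4: break
c=cam("scene"); cv2.imwrite("pics/touch.png",cv2.resize(c["pixels"][130:310,180:420],None,fx=3,fy=3))
E
```

```text
open 0.004012898871726909 2.1667
[-0.46  0.25  1.33  0.    1.57  2.55] 5.125
6.0 [ 0.61459599 -0.16163371  0.19330304]
bias [ 0.54902975  0.1483974  -0.05927009] 6.0
0.0635 0.063 [-0.51  0.62  0.45] 6.25
0.062 0.0619 [-1.05 -0.77 -0.23] 6.5
0.0605 0.0605 [-0.84  0.23  0.33] 6.75
0.059 0.0589 [-0.36 -0.46  1.22] 7.0
0.0575 0.0575 [-0.87  0.84  0.56] 7.25
0.056 0.056 [-0.06  0.3   1.32] 7.5
0.0545 0.0544 [-0.57 -0.5  -0.32] 7.75
0.053 0.0529 [-0.84 -0.24 -0.77] 8.0
0.0515 0.0514 [-0.8   0.11 -0.22] 8.25
0.05 0.0499 [-0.45 -1.12  0.6 ] 8.5
0.0492 0.0492 [-0.64 -0.72  0.4 ] 8.75
0.0484 0.0484 [-0.74 -0.69 -0.24] 9.0
0.0476 0.0476 [-0.13 -0.51 -0.77] 9.25
0.0468 0.0468 [-0.96 -0.51  0.39] 9.5
0.046 0.046 [-0.42 -0.8  -0.42] 9.75
0.0452 0.0452 [-0.61 -0.01 -0.05] 10.0
0.0444 0.0444 [-1.18 -0.7   0.09] 10.25
0.0436 0.0436 [-0.24  0.13  0.09] 10.5
0.0428 0.0428 [-0.76  0.41 -0.29] 10.75
0.042 0.0425 [-4.59 -0.36  1.29] 11.0
```

View pics/touch.png

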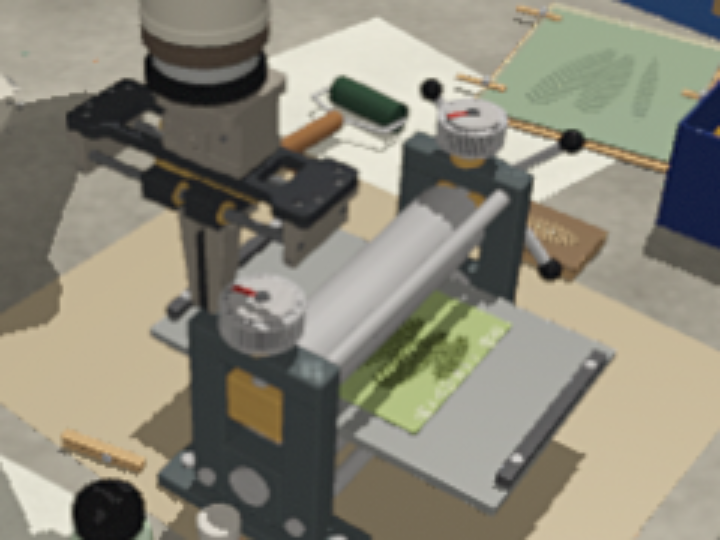

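Contact came at r≈42.7 mm, with about 7 N/mm. The finger's outer face meets the rim on the near side and stays clear of everything else, and the red line hasn't moved. Now the first orbit pass.

```bash
cat >> h.py <<'E'
def run(ph0,ph1,off,r,b,step=12,Ft=8.,tail=True):
    n=int(np.ceil(abs(ph1-ph0)/step)); log=[]
    for p in np.linspace(ph0,ph1,n+1)[1:]:
        a=np.radians(p); bot.line_to(orb(a,r),rot=rot_down(a+off),max_speed=.06)
        f=np.array(bot.current_contact_force())-b; u=np.array([np.cos(a),np.sin(a),0]); tt=np.array([-u[1],u[0],0])
        e=np.array(bot.current_ee_pos())
        log.append((round(p),round(r*1e3,2),round(np.hypot(*(e[:2]-C))*1e3,2),round(f@u,1),round(f@tt,1),round(f[2],1)))
        if abs(f).max()>30: print("FORCE",f); break
        r=np.clip(r-np.clip((Ft-f@u)/8000*.5,-.0006,.0006),.0385,.0455)
    for l in log: print(*l)
    print("clock",bot.current_clock()); return p,r
def look(name):
    c=cam("top"); k=c["pixels"][135:190,310:370]; cv2.imwrite(name,cv2.resize(k,None,fx=9,fy=9,interpolation=cv2.INTER_CUBIC)); return c
E
python3 - <<'E'
from h import *
b=np.array([-.05,-.1,.1])
r=.0417
bot.line_to(orb(np.radians(-172),r),max_speed=.06)
p,r=run(-172,-100,0,r,b)
c=look("pics/k1.png")
c=cam("scene"); cv2.imwrite("pics/k1s.png",cv2.resize(c["pixels"][130:310,180:420],None,fx=3,fy=3)); print(p,r)
E
```

```text
-160 41.7 42.49 5.7 -0.5 2.3
-148 41.56 42.52 5.3 -1.1 1.9
-136 41.39 42.55 5.7 -1.6 1.1
-124 41.24 42.6 5.9 -1.2 0.7
-112 41.11 42.56 5.0 -1.4 1.8
-100 40.92 42.57 4.8 -1.9 0.6
clock 13.45
-100.0 0.04072250136230684
```

View pics/k1s.png

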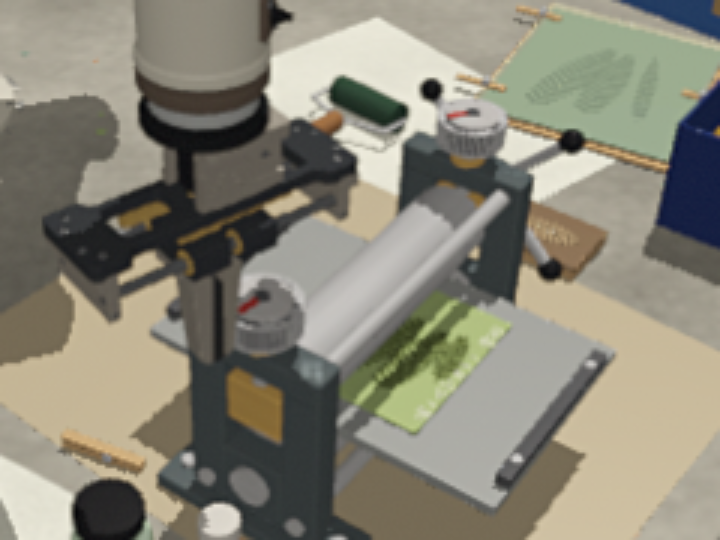

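View pics/k1.png

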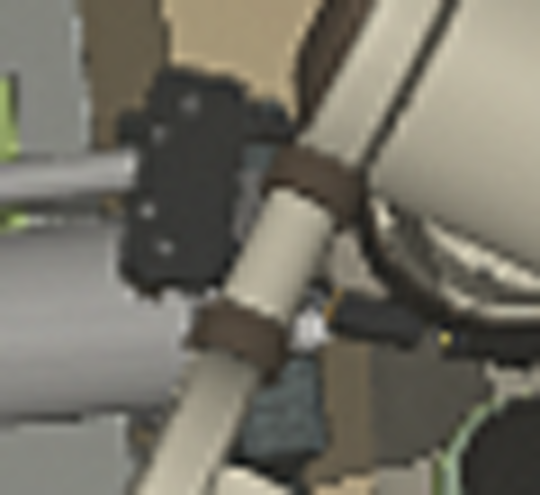

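```bash
cat >> h.py <<'E'
def ang(c,z=.2152,zoom=None,verbose=True):
    # red line angle of right knob in scene/top image, averaged red pixels relative to the projected centre
    im=c["pixels"].astype(int); m=(im[...,2]-im[...,1]>50)&(im[...,2]-im[...,0]>50)&(im[...,2]>110)
    ct=proj(c,[C[0],C[1],z]); v,u=np.nonzero(m); k=np.hypot(u-ct[0],v-ct[1])<15; 
    if k.sum()<2: return None,k.sum()
    P=np.array([plane(c,(x,y),z)[:2]-C for x,y in zip(u[k],v[k])]); d=np.linalg.norm(P,axis=1); P=P[d<.024]
    mm=P.mean(0); return np.degrees(np.arctan2(mm[1],mm[0])),len(P),np.round(mm*1e3,1)
E
python3 - <<'E'
from h import *
c=cam("scene"); print(ang(c))
for i,n in enumerate(["pics/scene0.png"]):
    c["pixels"]=cv2.imread(n); print(n,ang(c))
t=cam("top"); t["pixels"]=cv2.imread("pics/top0.png"); print(ang(t))
E
```

```text
(np.float64(-99.1065206747803), 12, array([ -2. , -12.2]))
pics/scene0.png (np.float64(-170.93908238094318), 16, array([-14.2,  -2.3]))
(np.float64(-167.33606539763704), 15, array([-11.4,  -2.6]))
```

The scene camera puts the red line at -171° before and -99° after. That is 72° for a 72° orbit, so there was no slip. I'll carry on with the pass.

```bash
python3 - <<'E'
from h import *
b=np.array([-.05,-.1,.1])
p,r=run(-100,132,0,.0406,b,step=14.5,Ft=7.5)
print(p,r,ang(cam("scene"),.216))
a=np.radians(p); bot.line_to(orb(a,.060),max_speed=.15); print(bot.current_clock())
bot.line_to(orb(a,.060,.25),max_speed=.2)
a=np.radians(8); bot.goto(orb(a,.060,.25),rot_down(a+np.pi)); print(bot.current_clock(),np.round(bot.current_joints(),2))
bot.line_to(orb(a,.052,.194),max_speed=.2); print(bot.current_clock(),[np.round(bot.current_contact_force(),2)])
c=cam("scene");print(ang(c,.2168)); cv2.imwrite("pics/k2s.png",cv2.resize(c["pixels"][130:310,180:420],None,fx=3,fy=3))
E
```

```text
-86 40.6 42.49 6.1 -1.4 1.6
-71 40.51 42.41 5.0 -1.3 -0.1
-56 40.36 42.31 4.9 -0.9 -0.4
-42 40.19 42.22 4.9 -1.9 -0.4
-28 40.03 42.14 4.9 -0.8 -0.1
-13 39.87 42.01 5.3 -0.6 -0.4
2 39.73 41.9 4.3 -0.6 1.2
16 39.53 41.78 5.3 -0.9 1.1
30 39.39 41.69 5.8 -1.1 1.9
45 39.28 41.66 6.0 -0.9 1.8
60 39.18 41.66 6.0 -0.3 2.4
74 39.09 41.64 5.7 -0.5 4.5
88 38.98 41.65 6.5 -0.9 4.9
103 38.92 41.72 7.3 -1.9 6.0
118 38.91 41.75 8.2 -1.4 7.2
132 38.95 41.81 11.1 -2.1 9.3
clock 20.05
132.0 0.039174216856976224 (np.float64(136.62829426661474), 5, array([-12.5,  11.8]))
20.3917
25.2083 [-0.35  0.61  0.94  0.    1.58  2.65]
25.6417 [array([-0.21,  0.04,  0.86])]
(np.float64(134.4814263602723), 14, array([-11.5,  11.7]))
```

View pics/k2s.png

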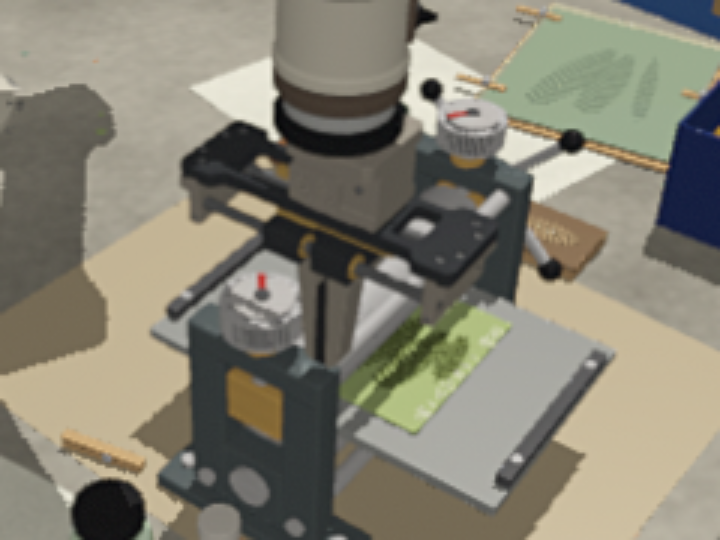

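Pass 1 turned the screw 305° in total: the line now stands at about 134.5°, and pointing up in the image. Pass 2 is with the other finger face, a little quicker.

```bash
sed -i 's/max_speed=.06)/max_speed=SP)/; s/^C=/SP=.06\nC=/' h.py; python3 - <<'E'
import h
from h import *
h.SP=.09; h.ZT=.194
b=np.array([-.2,0,.8])
a=np.radians(8); bot.line_to(orb(a,.0412,.194),max_speed=.15); print(np.array(bot.current_contact_force())-b,bot.current_clock())
_o=h.orb
h.orb=lambda p,r,z=.194:_o(p,r,z)
p,r=run(8,316,np.pi,.0404,b,step=17.2,Ft=8)
print(p,r,ang(cam("scene"),.218))
E
```

```text
[ 0.19666339 -0.1705099  -1.02497164] 25.9417
25 40.4 41.64 3.5 1.3 2.3
42 40.12 41.46 5.4 -1.5 3.5
59 39.96 41.45 6.0 -2.6 4.0
76 39.83 41.45 6.3 -1.7 4.9
94 39.73 41.48 7.4 -1.3 6.7
111 39.69 41.51 8.2 -2.5 7.8
128 39.71 41.65 8.7 -1.2 7.4
145 39.75 41.83 10.0 -1.7 9.3
162 39.88 42.01 10.1 -1.9 9.6
179 40.01 42.21 9.1 -1.4 8.2
196 40.08 42.41 6.3 -1.4 6.0
213 39.98 42.54 7.0 -2.7 5.7
230 39.92 42.64 5.8 -1.1 2.5
248 39.78 42.64 5.0 -0.6 2.6
265 39.59 42.59 5.4 -0.9 1.6
282 39.43 42.47 4.9 -1.3 0.8
299 39.24 42.33 6.4 -0.8 1.0
316 39.13 42.17 8.1 -1.2 0.4
clock 34.0417
316.0 0.039139150246575424 (None, np.int64(0))
```

```bash
python3 - <<'E'
from h import *
a=np.radians(316); bot.line_to(orb(a,.056,.194),max_speed=.2); bot.line_to(orb(a,.058,.235),max_speed=.3); print(bot.current_clock())
a=np.radians(35); bot.goto(orb(a,.058,.235),rot_down(a)); print(bot.current_clock(),np.round(bot.current_joints(),2),np.round(bot.current_contact_force(),2))
c=cam("scene");print(ang(c,.2184)); cv2.imwrite("pics/k3s.png",cv2.resize(c["pixels"][130:310,180:420],None,fx=3,fy=3))
t=cam("top"); print(ang(t,.2184))
E
```

```text
34.625
36.2583 [-0.33  0.57  1.03 -0.    1.54 -0.94] [0.32 0.15 0.42]
(np.float64(74.79508584427461), 16, array([ 3.7, 13.6]))
(np.float64(63.86274169931597), 6, array([ 8.5, 17.3]))
```

View pics/k3s.png

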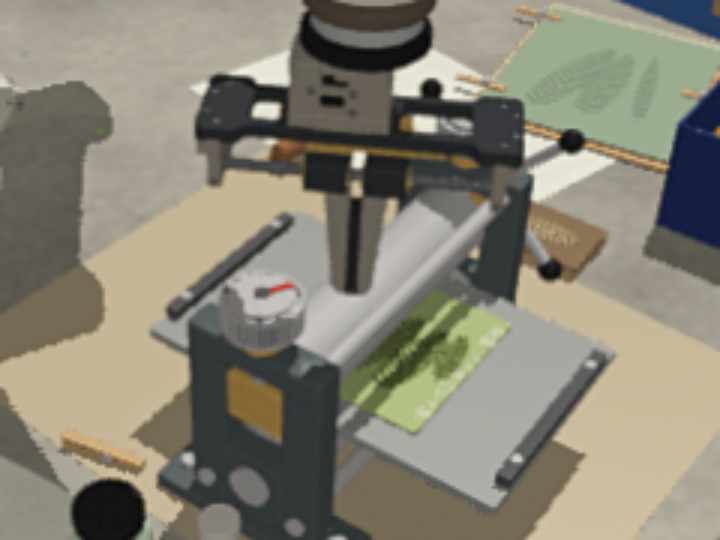

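The red line is at about 75°, so the total is about 606°. One last stroke of about 105° remains.

```bash
python3 - <<'E'
import h
from h import *
h.SP=.1
b=np.array(bot.current_contact_force())*0+np.array([0.1,.1,.5])
_o=h.orb
h.orb=lambda p,r,z=.196:_o(p,r,z)
a=np.radians(35); bot.line_to(_o(a,.050,.196),max_speed=.2); bot.line_to(_o(a,.0402,.196),max_speed=.15)
p,r=run(35,141,0,.0398,b,step=17.7,Ft=8)
a=np.radians(141); bot.line_to(_o(a,.056,.196),max_speed=.2); bot.line_to(_o(a,.060,.25),max_speed=.3)
print(bot.current_clock(),np.round(bot.current_joints(),2))
c=cam("scene");print(ang(c,.219)); cv2.imwrite("pics/k4s.png",cv2.resize(c["pixels"][130:310,180:420],None,fx=3,fy=3))
# plan push
yaw=np.radians(6.75); M=np.array([.6618,-.0130]); ex=np.array([np.cos(yaw),np.sin(yaw)])
for o in (np.pi/2,-np.pi/2):
  for x in (-.19,-.08-.012):
    P=M+ex*x; print(o,x,np.round(bot.inverse_kinematics([*P,.084],rot_down(yaw+o)),2))
E
```

```text
53 39.8 41.36 6.1 -0.2 -0.4
70 39.68 41.36 5.0 -1.2 -0.3
88 39.49 41.36 6.6 -1.1 1.4
106 39.4 41.46 7.9 -0.8 2.9
123 39.4 41.54 8.8 -2.4 4.7
141 39.45 41.67 10.0 -1.1 6.9
clock 39.7083
40.2917 [-0.37  0.31  1.34 -0.    1.48 -2.83]
(np.float64(166.82572411925153), 7, array([-12.8,   3. ]))
1.5707963267948966 -0.19 [-0.33  0.05  1.99 -0.    1.1  -2.02]
1.5707963267948966 -0.092 [-0.25  0.28  1.72 -0.    1.14 -1.94]
-1.5707963267948966 -0.19 [-0.33  0.05  1.99 -0.    1.1   1.12]
-1.5707963267948966 -0.092 [-0.25  0.28  1.72 -0.    1.14  1.2 ]
```

View pics/k4s.png

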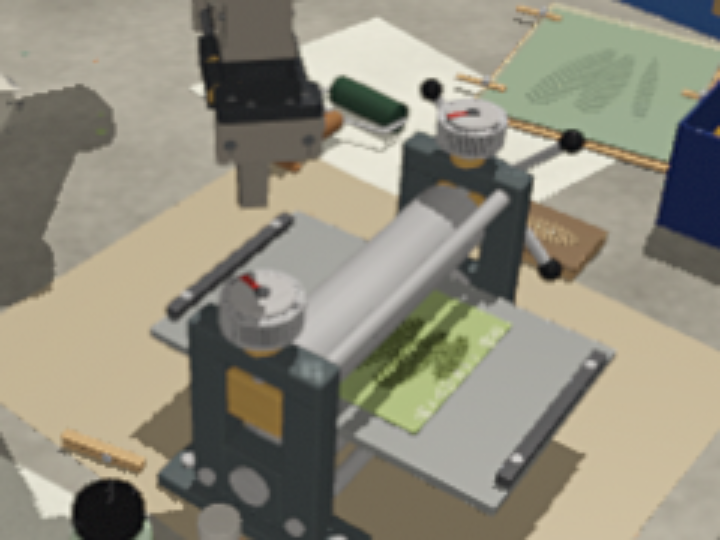

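The red line is at about 167°, so the total is about 698° (1.94 to 2.02 turns from tight), and the knob is clear. Next is the bed push.

```bash
python3 - <<'E'
from h import *
yaw=np.radians(6.75); M=np.array([.6618,-.0130]); ex=np.array([np.cos(yaw),np.sin(yaw)])
P=lambda x,z:[*(M+ex*x),z]
rv=rot_down(yaw+np.pi/2)
bot.goto(P(-.185,.16),rv); print(bot.current_clock())
bot.line_to(P(-.172,.083),max_speed=.2); b=np.array(bot.current_contact_force()); print(b,bot.current_ee_pos(),bot.current_clock())
for x in (-.150,-.135,-.12,-.105,-.090):
    bot.line_to(P(x,.083),max_speed=.06); f=np.array(bot.current_contact_force())-b; e=(np.array(bot.current_ee_pos())[:2]-M)@ex
    print(x,round(e,4),np.round(f,1),round(bot.current_clock(),2))
    if abs(f).max()>25: break
t=cam("top"); cv2.imwrite("pics/p1.png",cv2.resize(t["pixels"][100:250,200:400],None,fx=4,fy=4,interpolation=cv2.INTER_CUBIC))
c=cam("scene"); cv2.imwrite("pics/p1s.png",cv2.resize(c["pixels"][130:310,180:420],None,fx=3,fy=3))
E
```

```text
41.1417
[-1.17264565 -0.15282681  1.23373274] [ 0.49212866 -0.03380066  0.08383342] 41.6833
-0.15 -0.1495 [ 1.1 -0.3 -2.7] 42.2
-0.135 -0.1347 [ 1.7 -0.1 -0.2] 42.6
-0.12 -0.1197 [ 0.8 -0.5 -0.8] 43.0
-0.105 -0.1047 [ 0.5 -0.4 -1.5] 43.4
-0.09 -0.0897 [ 1.6  0.5 -1.5] 43.8
```

View pics/p1s.png

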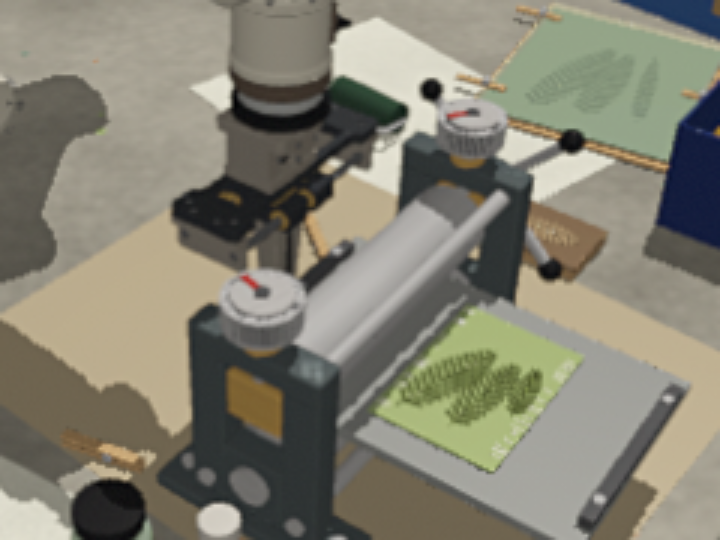

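View pics/p1.png

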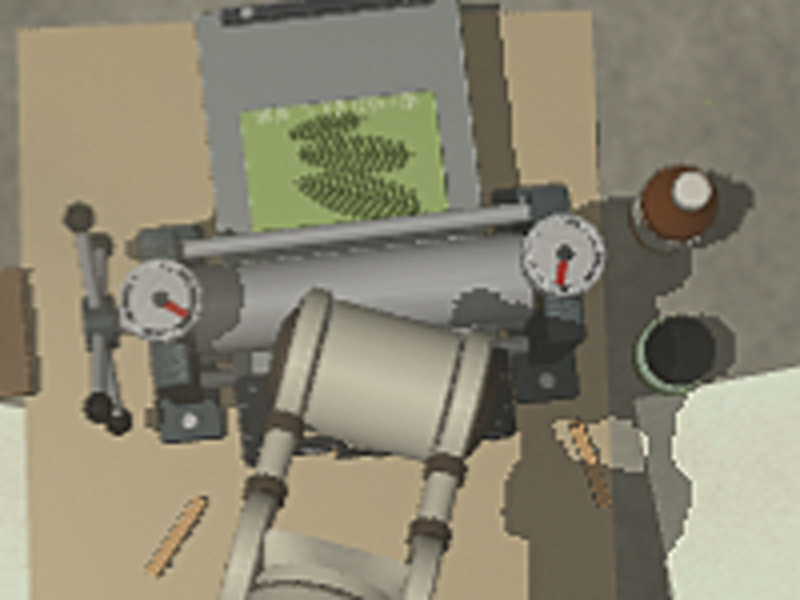

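The plate looks clear of the roller: the far edge is at (240,110)–(437,92) in the zoomed top view, and its near edge shows beyond the tie rod in the scene view. Next I retreat and measure.

```bash
python3 - <<'E'
from h import *
yaw=np.radians(6.75); M=np.array([.6618,-.0130]); ex=np.array([np.cos(yaw),np.sin(yaw)])
P=lambda x,z:[*(M+ex*x),z]
bot.line_to(P(-.13,.083),max_speed=.12); bot.line_to(P(-.18,.20),max_speed=.25)
bot.hold(.3); print(bot.current_clock(),bot.current_contact_force())
t=cam("top"); c=cam("scene")
T=lambda x,y:np.array([200+x/4,100+y/4])
for uv in ((240,110),(437,92)):
    q=plane(t,T(*uv),.09)[:2]; print("far corner press x",(q-M)@ex,"near edge",(q-M)@ex-.105)
q=plane(c,(180+375/3,130+411/3),.09)[:2]; print("near corner scene",(q-M)@ex)
print(ang(c,.219),ang(t,.219))
cv2.imwrite("pics/e.png",cv2.resize(t["pixels"][90:290,150:400],None,fx=3,fy=3,interpolation=cv2.INTER_CUBIC))
cv2.imwrite("pics/es.png",cv2.resize(c["pixels"][130:330,180:420],None,fx=3,fy=3))
E
```

```text
45.3417 [ 1.01293518 -0.34816724  0.72615669]
far corner press x 0.15325963587057023 near edge 0.048259635870570236
far corner press x 0.15073461685629655 near edge 0.04573461685629655
near corner scene 0.05487161965890691
(np.float64(167.6718634920951), 14, array([-14.8,   3.2])) (np.float64(163.86424397877687), 14, array([-10.5,   3. ]))
```

View pics/es.png

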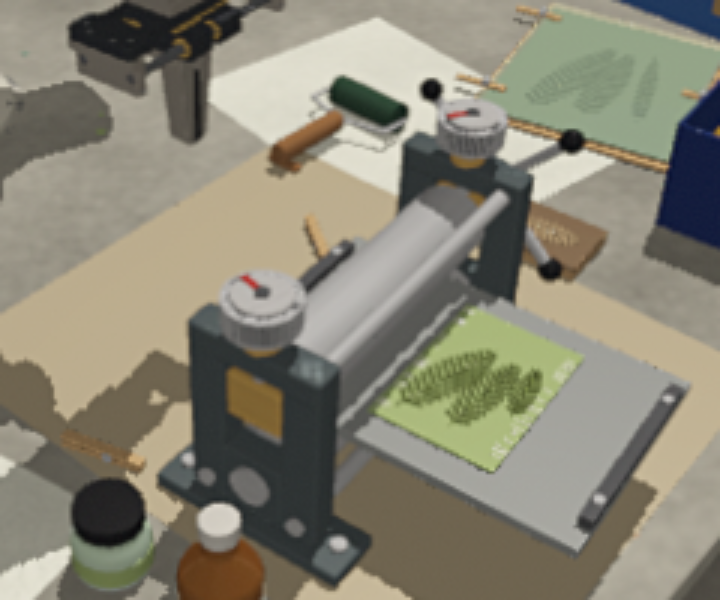

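View pics/e.png

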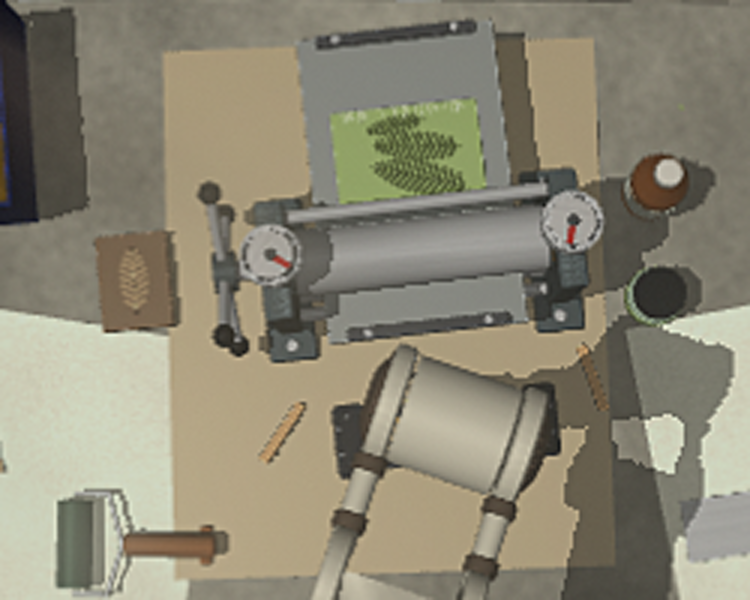

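The near edge is about 46 mm beyond the roller's middle. The red line stands at about 167°, the left screw and loose things have not moved, and the arm is clear. I'm handing in.

```bash
python3 -c "
from workcell import bot
bot.job_done(); print(bot.current_clock())"
```

```text
the job is handed in; nothing more can be done
the job is handed in; nothing more can be done
```

I backed off the right-hand screw about two turns and pushed the bed until the whole plate was clear beyond the roller. The job is handed in; no verdict is reported, and the last clock reading before hand-in was about 45 s of the 58 s allowed.

- **Screw:** I rolled the rim with the outside of the shut fingers in three orbits, using about 5 to 11 N of sideways press. The red line turned about 698° in total, which is 1.94 to 2.02 turns from fully tight depending on where it started. In the last check it still stood at 167.7° from the scene camera and 163.9° from the top camera.
- **Bed:** I pushed the near end with the fingertips and then backed away. The top camera, measured off the plate's far edge, puts the near edge 46 to 48 mm beyond the roller's middle. A rougher reading of one near corner in the scene camera gave 55 mm. Both are past the 32 mm needed.
- **Everything else:** by eye in the last pictures, the left screw's red line and the pegs, jar, bottle, brayer and lino block look unmoved. The palette knife was only partly in view. The arm was clear of everything.

No check failed. The two cameras' screw angles differed by about 4°, and at the one point I compared during turning they differed by 11°; both are well inside the allowed band.

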